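Check the low freezer box under the height gauge

ROBOT

A 6-joint arm with a two-finger parallel gripper is mounted at the origin on the work surface. World frame = base frame: x ahead of the robot, y to its left, z up, the work surface at z = 0. Lengths are in m, angles in degrees, forces in N, time in s.
With the tool pointing down it reaches from about 0.35 to 0.875 m from the base axis. Payload 4.2 kg.
Tool frame: the origin (TCP) lies midway between the tips of the shut fingers; the grasp point (between the pads) lies 19 mm behind it; z points along the fingers, y is the line along which they close (so a half turn about z gives the same grasp; the last joint's range is limited). The gripper opens to 87 mm and grips with 3 to 60 N. Pads are 19 mm wide; open, the fingers measure 117 mm over their backs; the gripper's body (75 mm by 190 mm) begins 51 mm behind the grasp point.
Start: joints at [-53.308, 22.042, 0.453, 0, -68.411, -14.817], TCP at [0.233, -0.58, 0.223] pointing down, gripper open.
Joint ranges: [-179.83, 179.83], [-69.29, 118.12], [-61.27, 80.66], [-181.25, 117.63], [-171.15, -9.14], [-177.46, 177.46]. Speed limits (degrees/s): [159.86, 159.86, 180, 180, 180, 180].

INTERFACE

Orientations are given as a 3x3 rotation matrix whose columns are the frame's x, y, z axes.
In Python, from station import r, camrig, telemetry gives the robot as it stands (r), with the cameras (camrig) and the readings (telemetry).
- The arm moves only by the tool shift_gripper, called after "Request:" as name(argument=value, ...) on one line, values as JSON. Schema: {"type":"object","properties":{"offsets":{"type":"string"},"only":{"type":"string"},"quiet":{"type":"boolean"},"lines":{"type":"string"}},"required":["offsets"],"additionalProperties":false}. offsets is a string of 1 to 8 rows, one to a line, with the numbers parted by spaces; each row has 7 numbers: the opening from 0.0 (shut) to 1.0 (fully open), then dx, dy, dz in m, then a rotation vector rx, ry, rz in degrees; each row is the pose to reach, as a shift and turn from the pose commanded when the call began, along the tool's axes at that moment; what a row does not reach only later rows make up. A row lasts 1/10 s, in which the tool goes at most 0.05 m and 8.59 degrees, less where a joint would pass 70% of its speed; a pose out of reach is approached as far as the arm can. The fingers move at their own pace and stop on an object; the grip force is fixed at half the most. Time passes only in rows, so rows that do not move let the fingers close. The tool returns the time, the measured TCP pose, the force, the opening and the grip force at its end. only (a regular expression) keeps the lines of the reply that match it, lines (a string "A,B") keeps lines A to B, and quiet returns only ok. Input that does not fit is refused with a message, and nothing moves.
- telemetry.sense(): the state, without advancing time (a new reading comes with each control period).
- camrig.capture(name): name is "scene" or "top" or "wrist"; returns a dict with "pixels" (420x560x3 uint8, red, green, blue), "z_map" (420x560 float32, m along the optical axis (not along the pixel's ray), 0 where there is no reading), "K" (3x3 intrinsics, pixels), "world_from_camera" (4x4, takes a point from camera to world coordinates). Camera axes: x right, y up, looking along -z (the intrinsics and any distortion apply to the point x, -y, -z); pixel columns grow to the right and rows downward; lengths in m; the calibration is good to about 2 mm. The wrist camera is an equidistant fisheye: a pixel r from the principal point sees the ray r / f radians off the axis. A picture is of the moment at which its call begins.
- r.finish_job(): hands the job in; it is judged then, once.
The state is a dict: "time_s": time; "joints": joint angles; "joint_velocities": joint speeds; "effort": joint torques, N m; "tcp_pos": TCP position; "ee_rot": TCP orientation; "wrist_force": force on the tool from outside, world axes, zero at the start; "moment": the same for the moment, N m; "gripper_width": opening from 0.0 (shut) to 1.0 (fully open); "gripper_force": force on a finger pad.
Only numpy, scipy, OpenCV 4.12 (cv2) and the standard library are available. Lean on these libraries where they do the work, as an engineer would, in place of code of your own. Each camera call takes 0.05 s, during which the arm holds its last target. There are 200 camera calls.

TASK

Two lidded grey freezer boxes lie on the lab bench, one on either side of the metal bridge that is the height gauge for the freezer rack. Push the low box along the bench, between the posts, until its middle is beneath the bar and it lies straight through the bridge; then let go of it. Keep it flat on the bench all the while, and do not shift the tall box, which cannot pass.

Things in the scene. Friction and masses are not known exactly. Their poses are not given: they have to be found in the camera images.
- low_box: The low freezer box: plain grey lidded box, 133 long (its x) x 67 wide (y) x 52 mm high, about 0.35 kg, loose, slides on the bench. Origin: centre of its underside; z up. Starts on either side of the gauge, its centre 180 to 210 mm from the bar, nearly in line with the opening (up to 15 mm off, 9 degrees askew).
- tall_box: The tall freezer box: same material, length (x) and width (y), but 95 mm high, too high for the bar; about 0.5 kg, loose. Origin: centre of its underside; z up. On the other side of the gauge from the low box. Beside the boxes' path, from 75 mm off its centre line, lie small things up to 70 mm high.
- gauge: Height gauge, fixed: steel bar along its y, 184 x 20 x 10 mm, underside 62 mm and top 72 mm above the bench, on two 20 mm square posts 130 mm apart inside (y = -65 to +65 mm), with flat feet 6 mm high, 60 mm along x, out to y = 110 mm either side. Origin: on the bench, straight below the bar's middle, midway between the posts; boxes pass along its x, from either side; z up.

How it is judged (in metres and radians):
At the end, for the whole second after the job is handed in: The low box lies still and flat on the bench through the bridge: its middle within 20 mm of below the bar, between the posts (within 35 mm of the midline), its length within 12 degrees of straight through; the tall box is within 15 mm of where it started (x of low_box in the frame of gauge between -0.02 and 0.02 m and y of low_box in the frame of gauge between -0.035 and 0.035 m and angle between the x axis of low_box and the x axis of gauge, either way round below 0.21 rad and angle between low_box's own z axis and vertical below 0.1 rad and height (world z) of low_box below 0.008 m and linear speed of low_box below 0.01 m/s and distance of tall_box from where it was at the start of the episode below 0.015 m); the robot touches nothing.
It fails at once if the low box was lifted off the bench (its underside's centre more than 20 mm up) (height (world z) of low_box above 0.02 m).
It fails at once if the low box was tipped by more than 20 degrees (angle between low_box's own z axis and vertical above 0.35 rad).
It fails at once if the tall box was shifted by more than 20 mm (distance of tall_box from where it was at the start of the episode above 0.02 m).
It also fails if it takes over 40 s, if anything falls off the work surface, if the arm or the gripper's body presses on something with over 40 N, if the wrist force passes 120 N, or if a joint passes its speed limit or range.

## Working session

There is one attempt and no reset: what is moved stays moved. The work goes in short steps, Python scripts to look and compute and a tool call to move; the robot and the scene stay as the last step left them, time stands still between calls to the robot, and variables do not carry over. Pictures are saved under pics/ and viewed, at most 10 in all, crops included, and the job is handed in when it is done.

```bash
ls; mkdir -p pics
```

Run:
```python
from station import r, camrig, telemetry
import cv2,numpy as np
s=telemetry.sense();print(s['time_s'],s['tcp_pos'],s['ee_rot'])
for n in("scene","top"):
    c=camrig.capture(n);cv2.imwrite(f'pics/{n}0.png',c['pixels'][:,:,::-1]);np.savez(f'{n}0.npz',**c);print(n,c['K'],c['world_from_camera'])
```

```text
pics
station.py
0.0 [ 0.23265305 -0.57944835  0.22149141] [[-9.28074624e-01 -3.72393216e-01 -8.86424165e-04]
 [-3.72394258e-01  9.28072590e-01  1.94512395e-03]
 [ 9.83150096e-05  2.13531944e-03 -9.99997715e-01]]
scene [[428.41240214   0.         284.38466043]
 [  0.         428.41240214 217.00493741]
 [  0.           0.           1.        ]] [[ 0.81557798 -0.39052613  0.42699169  0.90597829]
 [ 0.57856948  0.56244816 -0.59068556 -0.47178104]
 [-0.00948255  0.72879449  0.68466683  0.62377055]
 [ 0.          0.          0.          1.        ]]
top [[403.42776989   0.         282.57724804]
 [  0.         403.42776989 201.40760949]
 [  0.           0.           1.        ]] [[ 0.01908705  0.9802911  -0.19663428  0.37261618]
 [-0.99966922  0.02210227  0.01315095  0.0108089 ]
 [ 0.01723782  0.19631822  0.98038871  0.85204007]
 [ 0.          0.          0.          1.        ]]
```

View pics/top0.png

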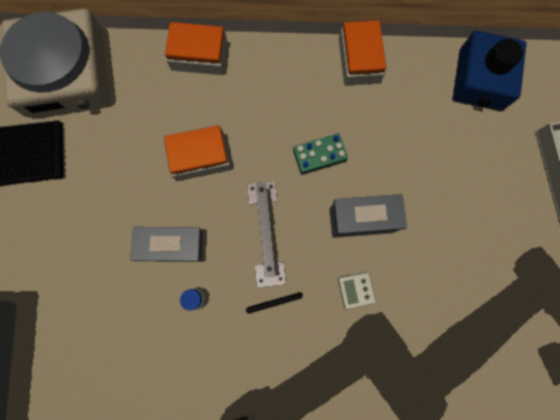

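View pics/scene0.png

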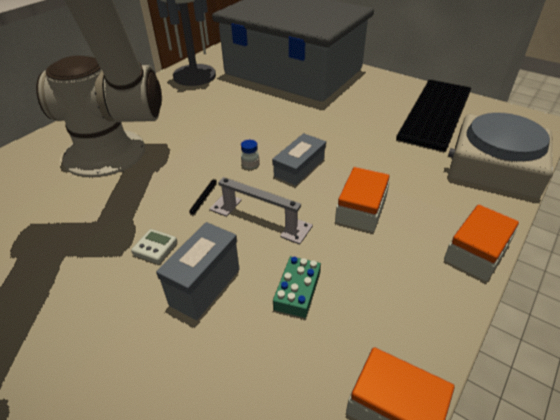

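The top view shows the low box at (166,244), the gauge bar from about (262,190) to (270,270), and the tall box at (370,215). In world axes, the low box is on the +y side and has to go toward -y.

Create h.py:
```python
import cv2,numpy as np
def pts(c):
    K,T,z=c['K'],c['world_from_camera'],c['z_map']
    v,u=np.indices(z.shape)
    P=np.stack([(u-K[0,2])/K[0,0]*z,-(v-K[1,2])/K[1,1]*z,-z],-1)
    return P@T[:3,:3].T+T[:3,3]
def top(c,box,lo,hi):
    W=pts(c);u0,v0,u1,v1=box;W=W[v0:v1,u0:u1].reshape(-1,3)
    Z=W[:,2];S=W[(Z>lo)&(Z<hi)]
    (cx,cy),(w,h),a=cv2.minAreaRect((S[:,:2]*1000).astype(np.float32))
    if w<h: w,h,a=h,w,a+90
    return dict(n=len(S),c=(round(cx,1),round(cy,1)),size=(round(w,1),round(h,1)),deg=round(a%180,1),z=round(float(np.median(S[:,2])),4))
```

Run:
```python
from h import *
for n,B in(("top",dict(low=((120,215,212,272),.046,.06),tall=((325,185,415,245),.085,.105),bar=((240,175,295,290),.066,.085))),
 ("scene",dict(low=((265,125,335,190),.046,.06),tall=((150,215,245,320),.085,.105),bar=((205,170,310,240),.066,.08)))):
    c=np.load(n+'0.npz')
    for k,b in B.items(): print(n,k,top(c,*b))
```

```text
top low {'n': 2296, 'c': (443.7, 231.5), 'size': (134.6, 65.6), 'deg': 91.2, 'z': 0.0519}
top tall {'n': 2424, 'c': (505.4, -167.3), 'size': (133.5, 67.1), 'deg': 95.7, 'z': 0.0949}
top bar {'n': 965, 'c': (475.2, 33.9), 'size': (184.1, 20.0), 'deg': 7.2, 'z': 0.0719}
scene low {'n': 983, 'c': (445.1, 231.0), 'size': (137.1, 69.0), 'deg': 90.9, 'z': 0.0503}
scene tall {'n': 2628, 'c': (506.1, -167.0), 'size': (134.1, 68.7), 'deg': 95.6, 'z': 0.0936}
scene bar {'n': 710, 'c': (475.8, 33.7), 'size': (184.9, 22.7), 'deg': 6.9, 'z': 0.0703}
```

Add to h.py:
```python
def go(xyz,ydeg):
    from station import r, camrig, telemetry
    s=telemetry.sense();R=np.array(s['ee_rot']);p=np.array(s['tcp_pos'])
    a=np.radians(ydeg);y=np.array([np.cos(a),np.sin(a),0]);z=np.array([0,0,-1.]);G=np.stack([np.cross(y,z),y,z],1)
    rv=np.degrees(cv2.Rodrigues(R.T@G)[0].ravel())
    print(s['time_s'],p.round(4),'d',(R.T@(np.array(xyz)-p)).round(4),'rv',rv.round(2),'F',np.round(s['wrist_force'],1))
```

```bash
python3 -c "
from h import *
go((.42,-.25,.2),146)"
```

```text
0.1 [ 0.2327 -0.5795  0.2216] d [-0.2965  0.236   0.022 ] rv [ 1.100e-01  3.000e-02 -3.414e+01] F [-0.  -0.3 -0.2]
```

Request:
shift_gripper(offsets="1 -0.037 0.03 0.003 0 0 -4.3\n1 -0.074 0.059 0.006 0 0 -8.5\n1 -0.111 0.089 0.008 0 0 -12.8\n1 -0.148 0.118 0.011 0 0 -17\n1 -0.185 0.148 0.014 0 0 -21.3\n1 -0.222 0.177 0.017 0 0 -25.5\n1 -0.26 0.207 0.02 0 0 -30\n1 -0.296 0.236 0.022 0.1 0 -34")

```text
time_s: 0.9
tcp_pos: [0.42, -0.2487, 0.2002]
ee_rot: [[-0.558, -0.83, 0.001], [-0.83, 0.558, -0.001], [0.0, -0.001, -1.0]]
wrist_force: [2.0, -0.7, 0.5]
gripper_width: 1.001
gripper_force: 0.0
```

```bash
python3 -c "
from h import *
go((.44,.03,.2),164);go((.4425,.2815,.15),181)"
```

```text
0.9 [ 0.42   -0.2487  0.2002] d [-2.423e-01  1.391e-01 -1.000e-04] rv [ -0.06  -0.04 -17.95] F [ 2.  -0.7  0.5]
0.9 [ 0.42   -0.2487  0.2002] d [-0.4524  0.2775  0.0497] rv [ -0.06  -0.05 -34.95] F [ 2.  -0.7  0.5]
```

Request:
shift_gripper(offsets="1 -0.04 0.023 0 0 0 -3\n1 -0.08 0.046 0 0 0 -6\n1 -0.12 0.069 0 0 0 -9\n1 -0.16 0.092 0 0 0 -12\n1 -0.2 0.115 0 0 0 -15\n1 -0.242 0.139 0 0 0 -18")

```text
time_s: 1.5
tcp_pos: [0.4398, 0.0294, 0.2002]
ee_rot: [[-0.276, -0.961, 0.001], [-0.961, 0.276, -0.001], [0.001, -0.001, -1.0]]
wrist_force: [-0.2, -0.3, -0.3]
gripper_width: 1.001
gripper_force: 0.0
```

```bash
python3 -c "
from h import *
go((.4425,.2815,.12),181)"
```

```text
1.5 [0.4398 0.0294 0.2002] d [-0.2432  0.067   0.0799] rv [ -0.07  -0.06 -17.01] F [-0.2 -0.3 -0.3]
```

Request:
shift_gripper(offsets="1 -0.04 0.011 0.01 0 0 -3\n1 -0.08 0.022 0.02 0 0 -6\n1 -0.12 0.033 0.03 0 0 -9\n1 -0.16 0.044 0.045 0 0 -12\n1 -0.2 0.055 0.06 0 0 -15\n1 -0.243 0.067 0.08 0 0 -17\n1 -0.243 0.067 0.08 0 0 -17")

```text
time_s: 2.2
tcp_pos: [0.4427, 0.2829, 0.1168]
ee_rot: [[0.02, -1.0, -0.002], [-1.0, -0.02, -0.004], [0.004, 0.002, -1.0]]
wrist_force: [0.0, -0.9, -1.1]
gripper_width: 1.0
gripper_force: 0.0
```

Run:
```python
from h import *
go((.4425,.2815,.022),181)
from station import r, camrig, telemetry
c=camrig.capture('scene');cv2.imwrite('pics/s1.png',c['pixels'][60:260,150:400,::-1].repeat(2,0).repeat(2,1))
```

```text
2.2 [0.4427 0.2829 0.1168] d [0.0011 0.0001 0.0948] rv [ 0.09 -0.23  0.15] F [ 0.  -0.9 -1.1]
```

View pics/s1.png

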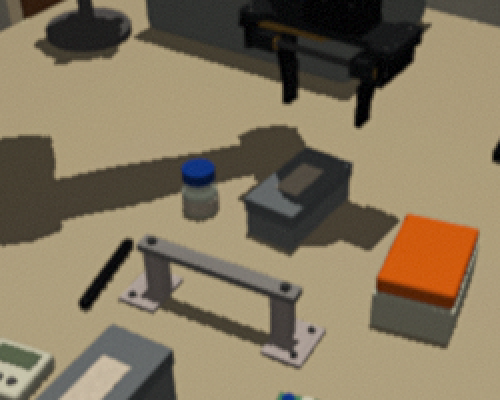

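The open fingers, at about (290,85) and (362,105) in the crop, hang over either side of the low box's far end. The vial at (199,190) stands clear, so I'll go down and close.

Request:
shift_gripper(offsets="1 0 0 0.03 0 0 0\n1 0.001 0 0.06 0 -0.2 0\n1 0.001 0 0.085 0 -0.2 0\n1 0.001 0 0.094 0 -0.2 0\n1 0.001 0 0.094 0 -0.2 0")

```text
time_s: 2.75
tcp_pos: [0.4433, 0.2772, 0.0252]
ee_rot: [[0.014, -1.0, -0.001], [-1.0, -0.014, 0.0], [-0.0, 0.001, -1.0]]
wrist_force: [-0.1, 0.5, 0.3]
gripper_width: 0.998
gripper_force: 0.0
```

Request:
shift_gripper(offsets="0.7 0 0 0 0 0 0\n0.7 0 0 0 0 0 0\n0.7 0 0 0 0 0 0\n0.7 0 0 0 0 0 0\n0.7 0 0 0 0 0 0\n0.7 0 0 0 0 0 0")

```text
time_s: 3.35
tcp_pos: [0.4437, 0.2788, 0.0269]
ee_rot: [[0.015, -1.0, 0.002], [-1.0, -0.015, 0.003], [-0.003, -0.002, -1.0]]
wrist_force: [-2.6, 1.3, 6.3]
gripper_width: 0.764
gripper_force: 30.0
```

Run:
```python
from h import *
from station import r, camrig, telemetry
go((.469,.0836,.022),187)
print(top(camrig.capture('scene'),(265,125,335,190),.046,.06))
```

```text
3.35 [0.4437 0.2788 0.0269] d [ 0.1956 -0.0223  0.0043] rv [-0.11  0.17 -6.14] F [-2.6  1.3  6.3]
{'n': 1022, 'c': (445.1, 229.5), 'size': (134.4, 91.4), 'deg': 89.9, 'z': 0.0503}
```

```bash
python3 -c "
from h import *
go((.4547,.2007,.0265),187)"
```

```text
3.4 [0.4437 0.2788 0.0269] d [ 0.0783 -0.0098  0.0002] rv [-0.11  0.17 -6.13] F [-2.8  0.   5.4]
```

Request:
shift_gripper(offsets="0.7 0.01 -0.001 0 0 0 -0.8\n0.7 0.02 -0.003 0 0 0 -1.5\n0.7 0.03 -0.004 0 0 0 -2.3\n0.7 0.04 -0.006 0 0 0 -3\n0.7 0.05 -0.008 0 0 0 -4\n0.7 0.06 -0.009 0 0 0 -5\n0.7 0.07 -0.011 0 0 0 -6\n0.7 0.078 -0.012 0 0 0 -6.1")

```text
time_s: 4.2
tcp_pos: [0.4587, 0.2015, 0.027]
ee_rot: [[0.122, -0.992, 0.005], [-0.992, -0.122, 0.006], [-0.005, -0.006, -1.0]]
wrist_force: [-1.6, 5.4, 5.7]
gripper_width: 0.767
gripper_force: 30.0
```

Run:
```python
from h import *
from station import r, camrig, telemetry
go((.4692,.0815,.0255),187)
c=camrig.capture('scene');cv2.imwrite('pics/s2.png',c['pixels'][60:260,150:400,::-1].repeat(2,0).repeat(2,1))
```

```text
4.2 [0.4587 0.2015 0.027 ] d [0.1204 0.0042 0.0009] rv [-0.32  0.28  0.02] F [-1.6  5.4  5.7]
```

View pics/s2.png

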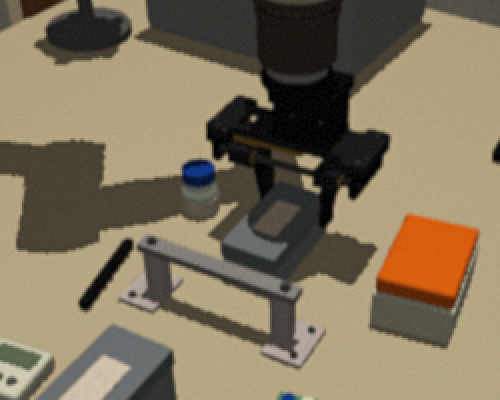

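The box is held at its trailing end around (275,225) in the crop, in line with the opening. The gripper body clears the vial at (199,190).

Request:
shift_gripper(offsets="0.7 0.015 0.001 0 0 0 0\n0.7 0.03 0.002 0 0 0 0\n0.7 0.045 0.003 0 0 0 0\n0.7 0.06 0.004 0 0 0 0\n0.7 0.075 0.004 0 0 0 0\n0.7 0.09 0.004 0 0 0 0\n0.7 0.105 0.004 0 0 0 0\n0.7 0.12 0.004 0 0 0 0")

```text
time_s: 5.05
tcp_pos: [0.4696, 0.0816, 0.027]
ee_rot: [[0.122, -0.992, 0.006], [-0.992, -0.122, 0.005], [-0.004, -0.007, -1.0]]
wrist_force: [0.4, 7.3, 8.2]
gripper_width: 0.77
gripper_force: 30.0
```

Request:
shift_gripper(offsets="0.7 0 0 0 0 0 0\n0.7 0 0 0 0 0 0")

```text
time_s: 5.25
tcp_pos: [0.4696, 0.0799, 0.0269]
ee_rot: [[0.123, -0.992, 0.005], [-0.992, -0.123, 0.002], [-0.001, -0.005, -1.0]]
wrist_force: [2.9, -3.1, 8.0]
gripper_width: 0.77
gripper_force: 29.9
```

```bash
python3 - <<'E'
from h import *
from station import r, camrig, telemetry
go((.4692,.0815,.0255),187)
c=camrig.capture('scene');cv2.imwrite('pics/s3.png',c['pixels'][60:260,150:400,::-1].repeat(2,0).repeat(2,1))
E
```

```text
5.25 [0.4696 0.0799 0.0269] d [-0.0016  0.0002  0.0014] rv [-0.3   0.08  0.08] F [ 2.9 -3.1  8. ]
```

View pics/s3.png

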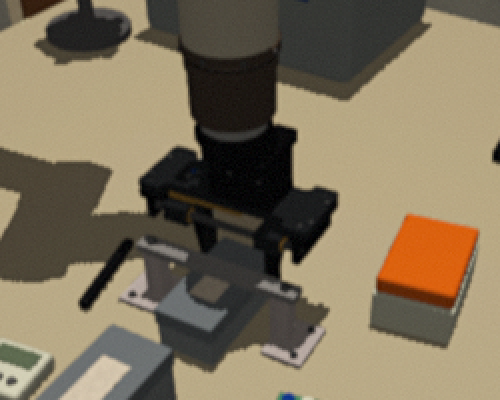

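The box pokes through under the bar, with its front at about (195,330) in the crop. Next I'll release it and go up.

Request:
shift_gripper(offsets="1 0 0 0 0 0 0\n1 0 0 0 0 0 0\n1 0 0 0 0 0 0\n1 0 0 0 0 0 0\n1 0 0 0 0 0 0")

```text
time_s: 5.8
tcp_pos: [0.4671, 0.0809, 0.0252]
ee_rot: [[0.122, -0.993, 0.0], [-0.993, -0.122, 0.002], [-0.002, -0.0, -1.0]]
wrist_force: [-0.8, -0.7, 0.3]
gripper_width: 0.995
gripper_force: 0.0
```

Request:
shift_gripper(offsets="1 0 0 -0.02 0 0 0\n1 0 0 -0.05 0 0 0\n1 0 0 -0.09 0 0 0\n1 -0.04 0 -0.12 0 0 0\n1 -0.09 0 -0.15 0 0 0\n1 -0.14 0 -0.17 0 0 0\n1 -0.18 0 -0.18 0 0 0\n1 -0.18 0 -0.18 0 0 0")

```text
time_s: 6.6
tcp_pos: [0.446, 0.2645, 0.208]
ee_rot: [[0.127, -0.992, 0.005], [-0.992, -0.127, 0.006], [-0.006, -0.006, -1.0]]
wrist_force: [0.7, -0.0, 0.3]
gripper_width: 1.001
gripper_force: 0.0
```

Run:
```python
from h import *
from station import r, camrig, telemetry
c=camrig.capture('scene');cv2.imwrite('pics/s4.png',c['pixels'][:,:,::-1]);t=camrig.capture('top');cv2.imwrite('pics/t4.png',t['pixels'][:,:,::-1])
print(top(c,(150,215,245,320),.085,.105),top(t,(325,185,415,245),.085,.105))
for m,b in ((c,(205,180,310,250)),(t,(228,210,305,250))): print(top(m,b,.047,.055))
print(telemetry.sense()['wrist_force'])
```

```text
{'n': 2628, 'c': (506.4, -167.3), 'size': (134.1, 68.5), 'deg': 95.1, 'z': 0.0935} {'n': 2429, 'c': (505.5, -166.9), 'size': (133.0, 67.5), 'deg': 95.7, 'z': 0.0949}
{'n': 1200, 'c': (478.0, 30.2), 'size': (140.6, 130.6), 'deg': 56.0, 'z': 0.0504}
{'n': 1847, 'c': (475.8, 32.2), 'size': (132.8, 67.6), 'deg': 96.5, 'z': 0.0518}
[ 0.19954298 -0.10654651 -0.10593088]
```

View pics/t4.png

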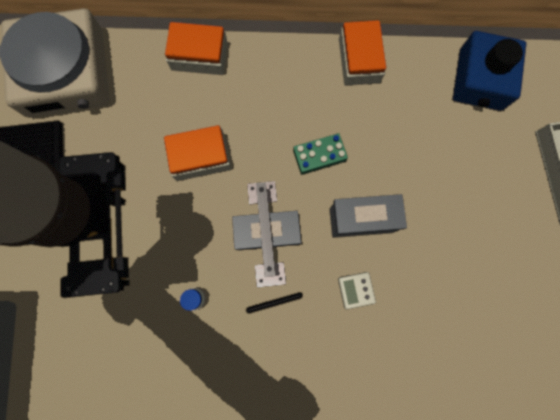

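View pics/s4.png

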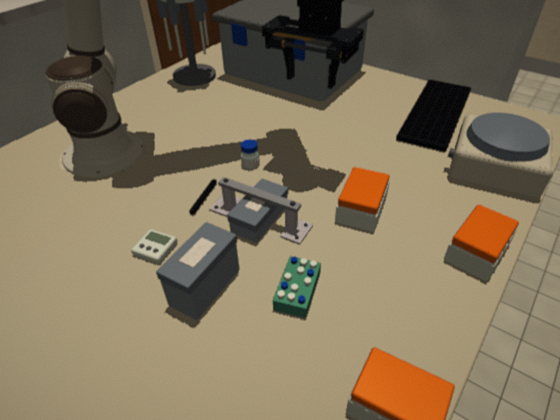

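The low box lies under the bar at (266,230) in the top view, about 2 mm from centre and 1° off straight. The tall box at (370,215) has not moved, and the arm is clear of everything.

```bash
python3 -c "
from station import r, camrig, telemetry
print(r.finish_job())"
```

```text
the job is handed in; nothing more can be done
None
```

The job is handed in (no verdict was returned): by my last images the low box lies flat through the bridge, about 2 mm off centre and 1° askew, the tall box has not moved, and the arm is clear; I moved the low box by gripping its rear end and sliding it, not by a free push.

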